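# Find the hidden catch of the battery door

### The job

The top panel of the battery box has six identical round discs set into it; one is the hidden catch that releases the battery door behind them, the other five are dummies. Feel across the discs by pressing them gently with the fingertips until you find the one that gives way, push that one right down so that the door pops up, and leave the door standing ajar with the hand clear. Do not touch the door itself, and do not pick up or shift the tape measure, the bolt or the pipe beside the box.

Things in the scene. Friction and masses are not known exactly. Their poses are not given: they have to be found in the camera images.
- battery_box: Low grey steel box bolted to a 10 mm thick plywood board (260 x 470 mm) that is fixed to the table: nothing of it moves but door and catch. The box is 250 (x) x 240 (y) x 70 mm high. Origin at the centre of its underside, on the board; its near side (-x) carries the bare-steel panel with the discs, its far side (+x) the battery door.
- panel (a point): Centre of the panel's top face, 59 mm to -x of and 70 mm above the box's origin, axes as the box. Six holes, 46 mm wide, at x = -29 and +29, y = -60, 0 and +60 mm from here. In each sits a 44 mm steel disc, its face sunk 1.5 mm below the panel. All look alike; five are rigid, one (any of the six) is the catch. It gives way at 4 to 8 N, slides 7 mm straight down to a hard stop and stays there.
- battery_door (a joint): Opening angle of the door, rad: 0 = shut, about 0.40 = popped up as far as it goes. It rises with the catch (about 0.057 rad per mm that the catch goes down) and with nothing else; pushing the door down would lift the catch again.
- door_edge (a point): Middle of the door's free (near) edge, top face; shut, it lies at x = +4.5, y = 0, z = 70 mm from the box's origin. The door is a grey sheet 105 (x) x 216 (y) x 4 mm, hinged along the far side of the box; this edge rises by about 42 mm when it pops up.
- tape_measure: Loose yellow and black pocket tape measure, 54 x 80 x 68 mm, standing on the board to the left (+y side) of the box. Origin at the centre of its underside. To be left alone.
- bolt: Loose steel bolt standing on its head on the board to the right (-y side) of the box, 29 x 26 x 70 mm high; easily tipped. Origin at the centre of its underside. To be left alone.
- pipe: Loose offcut of steel pipe standing on end on the board to the right (-y side) of the box, 42 mm diameter, 85 mm high. Origin at the centre of its underside. To be left alone.

How it is judged:
By the outcome, as a careful person would: the job done as asked, in the order asked, and still so for the second after the job is handed in, with the robot touching nothing.
It also fails if it takes over 51 s, if anything falls off the work surface, if the arm or the gripper's body presses on something with over 40 N, if the wrist force passes 120 N, or if a joint passes its speed limit or range.

### The arm

A 6-joint arm with a two-finger parallel gripper is mounted at the origin on a cart in front of the work surface, level with it; the furniture and walls round the work are solid. World frame = base frame: x ahead of the robot, y to its left, z up, the work surface at z = 0. Lengths are in m, angles in rad, forces in N, time in s.
With the tool pointing down it reaches from about 0.35 to 0.925 m from the base axis. Payload 6.4 kg.
Tool frame: the origin (TCP) lies midway between the tips of the shut fingers; the grasp point (between the pads) lies 19 mm behind it (ctrl.grip_point_offset is the y of the grasp point in the tool frame, in m); y points along the fingers, x is the direction in which the jaws open and shut, and the axes are right-handed (so a half turn about y gives the same grasp; the last joint's range is limited). The gripper opens to 94 mm and grips with 3 to 60 N. Pads are 16 mm wide; open, the fingers measure 119 mm over their backs; the gripper's body (75 mm by 177 mm) begins 78 mm behind the grasp point.
Start: joints at [1.074, 0.245, 1.558, -0, 1.339, -0.174], TCP at [0.206, 0.616, 0.205] pointing down, gripper open.
Joint ranges: [-3.13, 3.13], [-1.02, 2.26], [0.13, 2.54], [-0.95, 4.09], [0.21, 2.88], [-2.74, 2.74]. Speed limits (rad/s): [2.57, 2.57, 3.14, 3.14, 3.14, 3.14].

### API

Orientations are given as a unit quaternion [w, x, y, z].
In Python, from cell import monitor, snapshot, get_calibration, order, ctrl gives the robot as it stands.
- The arm moves only by the tool send_rows, never from a script. Its argument "plan" is a list of rows, each an object with "travel": the shift along the tool's x, y, z in cm, a list of three; "turn": the turn, a rotation vector about the tool's x, y, z in rad, a list of three; "grip": the finger opening in cm, from 0 to 9.4. In form: [{"travel": [tx, ty, tz], "turn": [ax, ay, az], "grip": grip}, ...]. A call has 1 to 20 rows; each row shifts and turns the pose as measured when the row begins, along the tool's axes as they then stand; what a row does not reach is not made up. A row lasts 1/10 s, in which the tool goes at most 50 mm and 8.59 degrees, less where a joint would pass 70% of its speed; a pose out of reach is approached as far as the arm can. A call with a gripper value outside its range is refused whole. The fingers move at their own pace and stop on an object; "newtons" is the grip in N (left out, the last holds). Time passes only in rows, so rows that do not move let the fingers close. It gives the time, the measured TCP pose, the force and the opening at its end, in the units of the state.
- monitor.get_obs(): the state, without advancing time (a new reading comes with each control period).
- snapshot(name): name is "side" or "top" or "wrist"; returns the picture (384x512x3 uint8, red, green, blue); there is no depth.
- get_calibration(name): a dict with "fovy" (degrees; the focal length in pixels is half the picture's height over the tangent of half this angle, whatever the lens; pixels are square), "cx", "cy" (the principal point, pixels), "extrinsics" (4x4, takes a point from world to camera coordinates); the wrist camera has in their place "mount" (4x4, takes a point from camera to tool coordinates, whose origin is the TCP and whose axes are the tool frame's). Camera axes: x right, y down, z forward; pixel columns grow to the right and rows downward; lengths in m; the calibration is good to about 2 mm. The wrist camera is an equidistant fisheye: a pixel r from the principal point sees the ray r / f radians off the axis. A picture is of the moment at which its call begins: read the wrist's pose just before it. get_calibration takes no time and is no camera call.
- order.close_job(): hands the job in, once; it reports no verdict.
The state is a dict: "clock": time; "joint_pos": joint angles; "qvel": joint speeds; "joint_efforts": joint torques, N m; "tool_pos": TCP position; "orientation": TCP orientation; "ft_force": force on the tool from outside, world axes, zero at the start; "torque": the same for the moment, N m; "gripper_width": finger opening in m.
Only numpy, scipy, OpenCV 4.12 (cv2) and the standard library are available. Lean on these libraries where they do the work, as an engineer would, in place of code of your own. Each camera call takes 0.05 s, during which the arm holds its last target. There are 200 camera calls.

## Working session

There is one attempt and no reset: what is moved stays moved. The work goes in short steps, Python scripts to look and compute and a tool call to move; the robot and the scene stay as the last step left them, time stands still between calls to the robot, and variables do not carry over. Pictures are saved under pics/ and viewed, about 8 in all and at most 12, crops included, and the job is handed in when it is done.

Besides the shell and the picture viewer there is one more tool, called after ">>>" by a JSON object that holds its "op" and its "data", one argument or row to a line. send_rows: Moves the arm, as the interface text tells. Its arguments: {"type":"object","properties":{"plan":{"type":"array"},"newtons":{"type":"number"}},"required":["plan"]}

```bash
mkdir -p pics; python3 - <<'E'
from cell import monitor, snapshot, get_calibration
import cv2,numpy as np
o=monitor.get_obs();print(o)
for n in("top","side"):
    cv2.imwrite(f"pics/{n}0.png",snapshot(n)[:,:,::-1]);print(n,get_calibration(n))
print(get_calibration("wrist"))
E
```

```text
{'clock': 0.0, 'joint_pos': array([ 1.07391211e+00,  2.45809981e-01,  1.55899773e+00, -4.37458222e-05,
        1.33870394e+00, -1.74121468e-01]), 'qvel': array([-5.69055931e-04, -7.01508431e-05, -1.98592687e-04, -2.04511293e-03,
        9.03466959e-04,  1.64367720e-05]), 'joint_efforts': array([ 4.33267833e-04, -4.15824044e+01, -3.14608848e+01,  6.85131107e-02,
        3.31927626e-02, -1.18725525e-04]), 'tool_pos': array([0.20589994, 0.61589223, 0.20435674]), 'orientation': array([-0.57353308,  0.57415027,  0.41256054, -0.41376936]), 'ft_force': array([ 0.45844004, -0.17084733, -0.12451764]), 'torque': array([ 0.02570299, -0.0076593 ,  0.04900679]), 'gripper_width': 0.0943004396977273}
top {'fovy': 54.91787677132633, 'cx': 256.692783815919, 'cy': 188.40100058641733, 'extrinsics': array([[ 0.09288285, -0.99567452, -0.00224183, -0.01096886],
       [-0.97289094, -0.09027806, -0.21291569,  0.66872084],
       [ 0.21179234,  0.02195727, -0.977068  ,  0.94639627],
       [ 0.        ,  0.        ,  0.        ,  1.        ]])}
side {'fovy': 51.649691791792335, 'cx': 253.37659455347423, 'cy': 189.62068678828533, 'extrinsics': array([[ 0.87795916, -0.47812941,  0.02408257, -0.55262776],
       [-0.23940716, -0.48205858, -0.84279519,  0.25407893],
       [ 0.41457438,  0.73417422, -0.53769536,  0.63686219],
       [ 0.        ,  0.        ,  0.        ,  1.        ]])}
{'fovy': 65.70646984690485, 'cx': 255.39155799059918, 'cy': 192.1440991448626, 'mount': array([[ 9.99998689e-01,  1.46124218e-03, -6.97656804e-04,
        -5.64169102e-05],
       [ 1.04612801e-03, -2.54152519e-01,  9.67163586e-01,
        -1.79397819e-01],
       [ 1.23594899e-03, -9.67163048e-01, -2.54153714e-01,
         7.54997430e-02],
       [ 0.00000000e+00,  0.00000000e+00,  0.00000000e+00,
         1.00000000e+00]])}
```

View pics/top0.png

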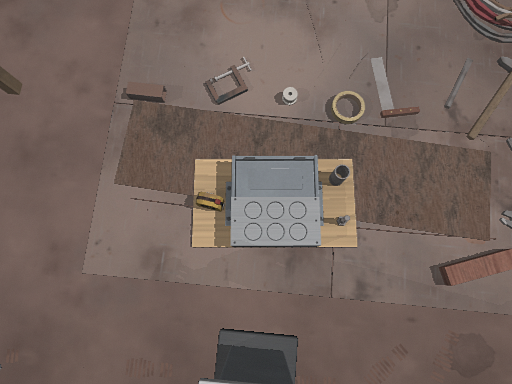

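View pics/side0.png

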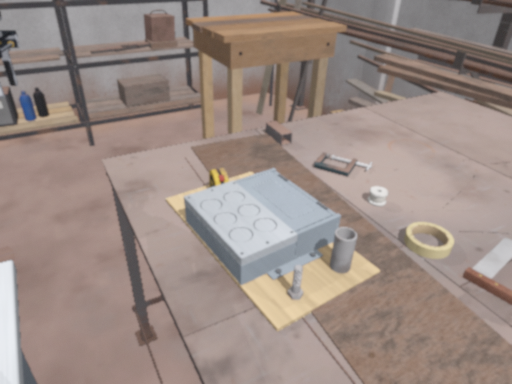

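The top view shows the box at cols 233–320, rows 155–246. The six discs are near (253,210), (275,210), (298,210), (252,232), (275,232) and (298,231). The tape measure is at (209,202), the bolt at (343,221) and the pipe at (339,175). The side view agrees.

```bash
cat > h.py <<'E'
import numpy as np,cv2
from cell import get_calibration
def cast(name,uv,z):
    c=get_calibration(name);f=192/np.tan(np.radians(c["fovy"])/2)
    R=c["extrinsics"][:3,:3];t=c["extrinsics"][:3,3]
    o=-R.T@t;d=R.T@np.array([(uv[0]-c["cx"])/f,(uv[1]-c["cy"])/f,1])
    return o+d*(z-o[2])/d[2]
E
python3 - <<'E'
from h import *
for n,s,r in(("top",(slice(190,250),slice(230,325)),(32,44)),):
    g=cv2.cvtColor(cv2.imread(f"pics/{n}0.png"),cv2.COLOR_BGR2GRAY)[s]
    g=cv2.resize(g,None,fx=4,fy=4,interpolation=cv2.INTER_CUBIC)
    c=cv2.HoughCircles(g,cv2.HOUGH_GRADIENT,1,60,param1=100,param2=15,minRadius=r[0],maxRadius=r[1])[0]
    P=[]
    for x,y,q in c[:8]:
        uv=((x+.5)/4-.5+s[1].start,(y+.5)/4-.5+s[0].start);p=cast(n,uv,.08);P.append(p);print(np.round(uv,1),q/4,np.round(p,4))
    print(np.mean(P[:6],0))
for uv in((192,159),(352,159),(191,247),(357,247)): print(cast("top",uv,.01).round(3))
# side check
for uv in((199,197),(222,182),(248,173+22),(240,236),(269,225)): print(cast("side",uv,.08).round(3))
E
```

```text
[275.2 231.2] 9.125 [ 0.5533 -0.0093  0.08  ]
[252.8 231.2] 9.15 [0.5477 0.0505 0.08  ]
[297.5 231.5] 9.25 [ 0.5581 -0.0684  0.08  ]
[297.2 209.5] 9.1 [ 0.6172 -0.0636  0.08  ]
[253.  210.5] 8.325 [0.6034 0.0551 0.08  ]
[275.2 210.2] 8.5 [ 0.6097 -0.0046  0.08  ]
[ 0.581559   -0.00672244  0.08      ]
[0.752 0.253 0.01 ]
[ 0.796 -0.222  0.01 ]
[0.494 0.222 0.01 ]
[ 0.538 -0.246  0.01 ]
[0.537 0.087 0.08 ]
[0.609 0.122 0.08 ]
[0.638 0.045 0.08 ]
[ 0.557 -0.076  0.08 ]
[ 0.624 -0.071  0.08 ]
```

```bash
cat >> h.py <<'E'
from cell import monitor
from scipy.spatial.transform import Rotation as Ro
C=np.array([.5816,-.0067]);a=.09;ex=np.array([np.cos(a),np.sin(a)]);ey=np.array([-np.sin(a),np.cos(a)])
def to(i,j,z):return np.r_[C+i*.029*ex+j*.06*ey,z]
def rel(p):
    o=monitor.get_obs();R=Ro.from_quat(o["orientation"],scalar_first=True)
    return R.inv().apply(p-o["tool_pos"])*100,R.as_matrix(),o
E
python3 - <<'E'
from h import *
v,R,o=rel(to(-1,1,.15));print(v.round(2));print(R.round(3))
E
```

```text
[-42.79   5.5  -50.32]
[[ 0.317 -0.001 -0.948]
 [ 0.948 -0.002  0.317]
 [-0.002 -1.     0.   ]]
```

>>> {"op": "send_rows", "data": {
  "plan": [
    {"travel": [0,0,0],"turn": [0,-0.137,0],"grip": 0},
    {"travel": [0,0,0],"turn": [0,-0.137,0],"grip": 0},
    {"travel": [0,0,0],"turn": [0,-0.137,0],"grip": 0},
    {"travel": [-4.2,0,-2.06],"turn": [0,0,0],"grip": 0},
    {"travel": [-4.2,0,-2.06],"turn": [0,0,0],"grip": 0},
    {"travel": [-4.2,0,-2.06],"turn": [0,0,0],"grip": 0},
    {"travel": [-4.2,0,-2.06],"turn": [0,0,0],"grip": 0},
    {"travel": [-4.2,0,-2.06],"turn": [0,0,0],"grip": 0},
    {"travel": [-4.2,0,-2.06],"turn": [0,0,0],"grip": 0},
    {"travel": [-4.2,0,-2.06],"turn": [0,0,0],"grip": 0},
    {"travel": [-4.2,0,-2.06],"turn": [0,0,0],"grip": 0},
    {"travel": [-4.2,0,-2.06],"turn": [0,0,0],"grip": 0},
    {"travel": [-4.2,0,-2.06],"turn": [0,0,0],"grip": 0},
    {"travel": [-4.2,0,-2.06],"turn": [0,0,0],"grip": 0},
    {"travel": [-4.2,0,-2.06],"turn": [0,0,0],"grip": 0},
    {"travel": [0,0,0],"turn": [0,0,0],"grip": 0}
  ]
}}

```text
clock: 1.7
tool_pos: [0.5122, 0.1212, 0.1986]
orientation: [0.471, -0.472, -0.523, 0.531]
ft_force: [-0.4, 0.2, 0.4]
gripper_width: 0.0001
```

```bash
python3 - <<'E'
from h import *
v,R,o=rel(to(-1,1,.12));print(v.round(2));print(R.round(3));print(o)
E
```

```text
[-7.36  7.9  -2.77]
[[-0.111 -0.007 -0.994]
 [ 0.994 -0.008 -0.11 ]
 [-0.008 -1.     0.008]]
{'clock': 1.7, 'joint_pos': array([ 0.02120571, -0.03421473,  1.87290651, -0.00859006,  1.30991904,
       -1.65809905]), 'qvel': array([ 0.0423206 , -0.02174286,  0.03633425,  0.03911989,  0.01940382,
        0.01536775]), 'joint_efforts': array([ -1.87352993, -28.84964883, -31.32887721,  -0.26773006,
        -0.03172969,  -0.27726897]), 'tool_pos': array([0.51221043, 0.12116412, 0.19863437]), 'orientation': array([ 0.47136072, -0.47174418, -0.52306409,  0.53073577]), 'ft_force': array([-0.36932186,  0.17865825,  0.36641333]), 'torque': array([ 0.08302386, -0.0129345 ,  0.00771168]), 'gripper_width': 9.05632747780027e-05}
```

>>> {"op": "send_rows", "data": {
  "plan": [
    {"travel": [-3.7,2.0,-1.4],"turn": [0,0,0],"grip": 0},
    {"travel": [-3.7,2.0,-1.4],"turn": [0,0,0],"grip": 0},
    {"travel": [0,2.0,0],"turn": [0,0,0],"grip": 0},
    {"travel": [0,1.5,0],"turn": [0,0,0],"grip": 0},
    {"travel": [0,0,0],"turn": [0,0,0],"grip": 0}
  ]
}}

```text
clock: 2.2
tool_pos: [0.5479, 0.0491, 0.1209]
orientation: [0.472, -0.471, -0.523, 0.53]
ft_force: [-1.2, 0.3, -0.6]
gripper_width: 0.0002
```

```bash
python3 - <<'E'
from h import *
from cell import snapshot
v,R,o=rel(to(-1,1,.0785));print(v.round(2));print(o["tool_pos"],o["ft_force"])
im=snapshot("wrist")[:,:,::-1].copy()
c=get_calibration("wrist");M=c["mount"];f=192/np.tan(np.radians(c["fovy"])/2)
for i in(-1,1):
  for j in(-1,0,1):
    p=R.T@(to(i,j,.0785)-o["tool_pos"]);q=M[:3,:3].T@(p-M[:3,3]);th=np.arctan2(np.hypot(*q[:2]),q[2]);u=q[:2]/np.hypot(*q[:2])*th*f+[c["cx"],c["cy"]]
    print(i,j,u.round(0));cv2.drawMarker(im,tuple(int(x) for x in u),(0,0,255),0,12,1)
cv2.imwrite("pics/w1.png",im)
E
```

```text
[0.17 4.24 0.01]
[0.54793113 0.04908768 0.12087472] [-1.19899572  0.27352971 -0.63574036]
-1 -1 [116. 209.]
-1 0 [182. 211.]
-1 1 [257. 213.]
1 -1 [124. 269.]
1 0 [186. 274.]
1 1 [255. 277.]
```

View pics/w1.png

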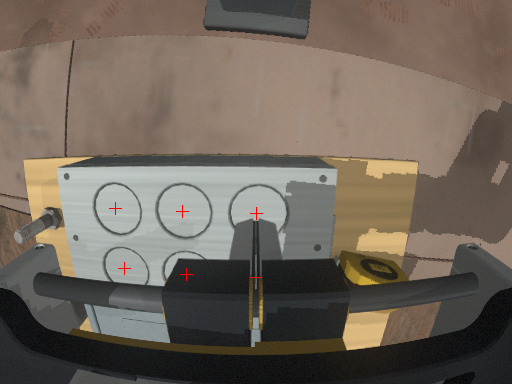

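The markers land on the disc centres: (116,209), (182,211), (257,213) and (124,269). The first disc is straight below, so I descend and press gently.

>>> {"op": "send_rows", "data": {
  "plan": [
    {"travel": [0.1,1.5,0],"turn": [0,0,0],"grip": 0},
    {"travel": [0,1.5,0],"turn": [0,0,0],"grip": 0},
    {"travel": [0,0.6,0],"turn": [0,0,0],"grip": 0},
    {"travel": [0,0.3,0],"turn": [0,0,0],"grip": 0},
    {"travel": [0,0.1,0],"turn": [0,0,0],"grip": 0}
  ]
}}

```text
clock: 2.75
tool_pos: [0.5487, 0.0522, 0.0808]
orientation: [0.47, -0.472, -0.525, 0.53]
ft_force: [-0.5, 1.0, -0.5]
gripper_width: 0.0004
```

>>> {"op": "send_rows", "data": {
  "plan": [
    {"travel": [0,0.1,0],"turn": [0,0,0],"grip": 0},
    {"travel": [0,0.1,0],"turn": [0,0,0],"grip": 0}
  ]
}}

```text
clock: 2.95
tool_pos: [0.5492, 0.0522, 0.0792]
orientation: [0.47, -0.472, -0.525, 0.53]
ft_force: [-0.8, -0.1, -0.6]
gripper_width: 0.001
```

>>> {"op": "send_rows", "data": {
  "plan": [
    {"travel": [0,0.1,0],"turn": [0,0,0],"grip": 0},
    {"travel": [0,0.1,0],"turn": [0,0,0],"grip": 0}
  ]
}}

```text
clock: 3.15
tool_pos: [0.5495, 0.0521, 0.0788]
orientation: [0.47, -0.472, -0.525, 0.53]
ft_force: [-4.7, 0.3, 9.0]
gripper_width: 0.0002
```

>>> {"op": "send_rows", "data": {
  "plan": [
    {"travel": [0,0.1,0],"turn": [0,0,0],"grip": 0},
    {"travel": [0,0.1,0],"turn": [0,0,0],"grip": 0}
  ]
}}

```text
clock: 3.35
tool_pos: [0.5495, 0.0522, 0.0787]
orientation: [0.47, -0.472, -0.525, 0.53]
ft_force: [-4.1, 0.4, 6.8]
gripper_width: 0.0004
```

>>> {"op": "send_rows", "data": {
  "plan": [
    {"travel": [0,0.18,0],"turn": [0,0,0],"grip": 0},
    {"travel": [0,0.18,0],"turn": [0,0,0],"grip": 0}
  ]
}}

```text
clock: 3.55
tool_pos: [0.5496, 0.0522, 0.0787]
orientation: [0.471, -0.471, -0.525, 0.531]
ft_force: [-6.8, 0.2, 12.3]
gripper_width: 0.0001
```

```bash
python3 - <<'E'
from h import *
v,R,o=rel(to(-1,0,.0885));print(v.round(2));print(R.round(3))
E
```

```text
[-6.15 -0.94  0.39]
[[-0.113 -0.005 -0.994]
 [ 0.994 -0.007 -0.113]
 [-0.006 -1.     0.006]]
```

Disc 1 is rigid: it held at 12 N with no movement. I go on to the next one.

>>> {"op": "send_rows", "data": {
  "plan": [
    {"travel": [0,-1.2,0],"turn": [0,0,0],"grip": 0},
    {"travel": [-3.1,0,0.2],"turn": [0,0,0],"grip": 0},
    {"travel": [-3.1,0,0.2],"turn": [0,0,0],"grip": 0},
    {"travel": [0,0,0],"turn": [0,0,0],"grip": 0}
  ]
}}

```text
clock: 3.95
tool_pos: [0.555, -0.0112, 0.0952]
orientation: [0.468, -0.472, -0.526, 0.53]
ft_force: [-0.4, 0.3, -0.2]
gripper_width: 0.0009
```

```bash
python3 - <<'E'
from h import *
v,R,o=rel(to(-1,0,.0788));print(v.round(2),o["tool_pos"],o["ft_force"])
E
```

```text
[0.23 1.64 0.2 ] [ 0.55498464 -0.01124452  0.09517766] [-0.37258108  0.28002742 -0.21323746]
```

>>> {"op": "send_rows", "data": {
  "plan": [
    {"travel": [0.2,1.1,0.2],"turn": [0,0,0],"grip": 0},
    {"travel": [0,0.3,0],"turn": [0,0,0],"grip": 0},
    {"travel": [0,0.1,0],"turn": [0,0,0],"grip": 0},
    {"travel": [0,0.1,0],"turn": [0,0,0],"grip": 0},
    {"travel": [0,0.1,0],"turn": [0,0,0],"grip": 0},
    {"travel": [0,0.1,0],"turn": [0,0,0],"grip": 0}
  ]
}}

```text
clock: 4.55
tool_pos: [0.5527, -0.008, 0.0788]
orientation: [0.467, -0.472, -0.526, 0.532]
ft_force: [-5.3, -0.5, 7.8]
gripper_width: 0.0002
```

>>> {"op": "send_rows", "data": {
  "plan": [
    {"travel": [0,0.18,0],"turn": [0,0,0],"grip": 0},
    {"travel": [0,0.18,0],"turn": [0,0,0],"grip": 0}
  ]
}}

```text
clock: 4.75
tool_pos: [0.5528, -0.008, 0.0787]
orientation: [0.466, -0.471, -0.526, 0.534]
ft_force: [-7.4, -1.3, 13.1]
gripper_width: 0.0008
```

```bash
python3 - <<'E'
from h import *
v,R,o=rel(to(-1,-1,.0788));print(v.round(2),o["tool_pos"],o["ft_force"])
E
```

```text
[-6.12  0.07  0.21] [ 0.55275352 -0.00801973  0.07870795] [-7.4362123  -1.31831021 13.1339126 ]
```

Disc 2 is rigid at 13 N. Next is disc 3.

>>> {"op": "send_rows", "data": {
  "plan": [
    {"travel": [0,-1.2,0],"turn": [0,0,0],"grip": 0},
    {"travel": [-2.9,0,0.1],"turn": [0,0,0],"grip": 0},
    {"travel": [-2.9,0,0.1],"turn": [0,0,0],"grip": 0},
    {"travel": [0,0,0],"turn": [0,0,0],"grip": 0}
  ]
}}

```text
clock: 5.15
tool_pos: [0.5595, -0.0648, 0.0944]
orientation: [0.464, -0.47, -0.527, 0.534]
ft_force: [0.2, 0.4, -0.8]
gripper_width: 0.0006
```

```bash
python3 - <<'E'
from h import *
v,R,o=rel(to(-1,-1,.0788));print(v.round(2),o["tool_pos"],o["ft_force"]);print(R.round(3))
E
```

```text
[-0.39  1.57  0.19] [ 0.55946932 -0.06475069  0.09440845] [ 0.16313231  0.4151187  -0.79764763]
[[-0.127  0.001 -0.992]
 [ 0.992 -0.014 -0.127]
 [-0.014 -1.     0.001]]
```

>>> {"op": "send_rows", "data": {
  "plan": [
    {"travel": [-0.3,1.0,0.2],"turn": [0,0,0],"grip": 0},
    {"travel": [0,0.3,0],"turn": [0,0,0],"grip": 0},
    {"travel": [0,0.1,0],"turn": [0,0,0],"grip": 0},
    {"travel": [0,0.1,0],"turn": [0,0,0],"grip": 0},
    {"travel": [0,0.1,0],"turn": [0,0,0],"grip": 0},
    {"travel": [0,0.1,0],"turn": [0,0,0],"grip": 0}
  ]
}}

```text
clock: 5.75
tool_pos: [0.5575, -0.066, 0.0775]
orientation: [0.463, -0.469, -0.528, 0.536]
ft_force: [-3.2, -1.0, 4.9]
gripper_width: 0.0004
```

>>> {"op": "send_rows", "data": {
  "plan": [
    {"travel": [0,0.18,0],"turn": [0,0,0],"grip": 0},
    {"travel": [0,0.18,0],"turn": [0,0,0],"grip": 0}
  ]
}}

```text
clock: 5.95
tool_pos: [0.5575, -0.0661, 0.0754]
orientation: [0.462, -0.469, -0.527, 0.537]
ft_force: [-2.8, -0.9, 4.7]
gripper_width: 0.0006
```

```bash
python3 - <<'E'
from h import *
v,R,o=rel(to(1,-1,.0788));print(v.round(2),o["tool_pos"],o["ft_force"])
E
```

```text
[-0.56 -0.36 -5.82] [ 0.55747722 -0.06606184  0.07535518] [-2.77328097 -0.85545513  4.65454791]
```

Disc 3, near row and right side, gives way at about 4.7 N. I push it right down.

>>> {"op": "send_rows", "data": {
  "plan": [
    {"travel": [0,0.2,0],"turn": [0,0,0],"grip": 0},
    {"travel": [0,0.2,0],"turn": [0,0,0],"grip": 0},
    {"travel": [0,0.2,0],"turn": [0,0,0],"grip": 0},
    {"travel": [0,0.2,0],"turn": [0,0,0],"grip": 0},
    {"travel": [0,0.2,0],"turn": [0,0,0],"grip": 0}
  ]
}}

```text
clock: 6.45
tool_pos: [0.5576, -0.0661, 0.0716]
orientation: [0.462, -0.468, -0.526, 0.539]
ft_force: [-6.9, -0.2, 14.3]
gripper_width: 0.0004
```

>>> {"op": "send_rows", "data": {
  "plan": [
    {"travel": [0,0.25,0],"turn": [0,0,0],"grip": 0},
    {"travel": [0,0.25,0],"turn": [0,0,0],"grip": 0}
  ]
}}

```text
clock: 6.65
tool_pos: [0.5576, -0.0661, 0.0716]
orientation: [0.462, -0.467, -0.526, 0.541]
ft_force: [-8.7, -0.1, 17.2]
gripper_width: 0.0003
```

It is on the hard stop: 7.2 mm of travel, 17 N. I retreat straight up and then back, away from the door.

>>> {"op": "send_rows", "data": {
  "plan": [
    {"travel": [0,-1.0,0],"turn": [0,0,0],"grip": 0},
    {"travel": [0,-3,0],"turn": [0,0,0],"grip": 0},
    {"travel": [0,-4,0],"turn": [0,0,0],"grip": 0},
    {"travel": [0,-4,0],"turn": [0,0,0],"grip": 0},
    {"travel": [0,-2,3],"turn": [0,0,0],"grip": 0},
    {"travel": [0,0,4],"turn": [0,0,0],"grip": 0},
    {"travel": [0,0,4],"turn": [0,0,0],"grip": 0},
    {"travel": [0,0,2],"turn": [0,0,0],"grip": 0},
    {"travel": [0,0,0],"turn": [0,0,0],"grip": 0},
    {"travel": [0,0,0],"turn": [0,0,0],"grip": 0}
  ]
}}

```text
clock: 7.65
tool_pos: [0.4281, -0.078, 0.2218]
orientation: [0.458, -0.468, -0.529, 0.54]
ft_force: [0.4, 0.6, 0.4]
gripper_width: 0.0008
```

```bash
python3 - <<'E'
from h import *
from cell import snapshot
o=monitor.get_obs();print(o["tool_pos"],o["ft_force"],o["clock"])
s=snapshot("side")[:,:,::-1][120:340,150:410];t=snapshot("top")[:,:,::-1][130:350,170:380]
cv2.imwrite("pics/end.png",cv2.resize(np.hstack([s,t]),None,fx=1.7,fy=1.7,interpolation=cv2.INTER_CUBIC))
E
```

```text
[ 0.42814437 -0.07804948  0.22182747] [0.41022653 0.63101954 0.38102206] 7.65
```

View pics/end.png

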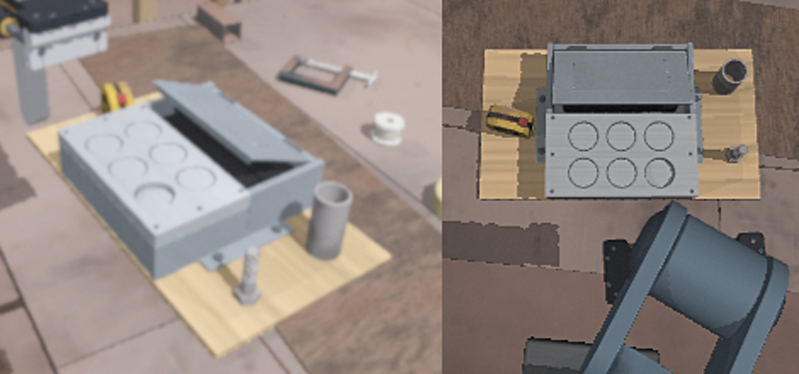

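The side view on the left shows the door standing ajar, with its raised edge running from about (155,85) to (255,160). The catch disc at (153,193) is sunk. The pipe, bolt and tape measure are upright where they were, and the hand is clear. I hand in the job.

```bash
python3 -c "
from cell import order;print(order.close_job())"
```

```text
the job is handed in; nothing more can be done
None
```

The battery door is popped up and standing ajar, and the job was handed in at about 7.8 s on the robot's clock, well inside the 51 s limit.

- **Finding the catch:** I pressed the near row of discs one at a time with the closed fingertips. The left and middle discs stayed rigid at about 12–13 N. The right one (the -y side) gave way at about 4.7–4.9 N. I did not press the far row, as the catch was already found.
- **Pushing it down:** I pushed that disc to its hard stop, about 7 mm down at 17 N, then withdrew straight up and back.
- **Last checks:** The final pictures show the door ajar, the catch disc sunk, and the tape measure, bolt and pipe where they were. The hand is clear at z = 0.22 m, and the wrist force is back to sensor noise. No check failed or disagreed, but I judged the door angle by eye from the pictures and did not measure it.

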